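Fit the spacer and offer up the funnel bracket to the filter stand

TASK

Help set up the filter stand: first slide the blue spacer sleeve over the thin stud on top of the stand's post and lower it, not dropping it, until it rests on the shoulder, then let go of it. Then lift the funnel bracket by its balance point (the purple band on its bar) and hold it level and still a few centimetres above the top of the stud, with the hole of its hub over the stud and its orange ring over the beaker, clear of the stand; finish while still holding it there, without putting it down. Leave the other things on the bench where they are.

Things in the scene. Friction and masses are not known exactly. Their poses are not given: they have to be found in the camera images.
- sleeve_center (a point): Blue plastic spacer sleeve, a plain tube standing upright: outer diameter 34 mm, bore 18 mm, 40 mm high, about 60 g, loose. The point is its centre, half-way up (20 mm above its underside); z is its axis.
- stud_top (a point): Centre of the top of the steel stud on the stand's post, 130 mm above the bench. The stud is 14 mm in diameter and rises 55 mm above the shoulder; its last 5 mm are chamfered to 7 mm diameter. Axes are the stand's: y points level from the post to the beaker, z is up.
- shoulder (a point): Centre of the shoulder of the stand's post, on the post's axis, 75 mm above the bench: the sleeve's underside rests here when it is fully down (its centre is then 20 mm above this point). Axes as for the top of the stud.
- beaker_mouth (a point): Centre of the mouth of the clear beaker fixed to the other end of the stand's base plate: outer diameter 68 mm, mouth 95 mm above the bench, 180 mm from the post's axis along the stand's y.
- balance (a point): Balance point of the loose funnel bracket: the centre of the purple band (20 mm long) on its bar, half-way up the bar, 26 mm above the bracket's underside. Axes as for the bracket: x points along the bar from hub to ring, z up. The hub's axis is 56 mm from this point along -x, the ring's axis 124 mm along +x.
- hub_hole (a point): Lower mouth of the hub's hole, on the hub's axis at the bracket's underside. Axes as for the balance point.
- ring_center (a point): Centre of the bracket's orange ring, on its axis, 17 mm above the bracket's underside, 180 mm from the hub's axis.
- sleeve: The blue sleeve; origin at the centre of its underside.
- bracket: The funnel bracket, about 0.38 kg: heavy dark steel hub (diameter 44 mm, 40 mm high, vertical 18 mm hole), straight level aluminium bar 14 mm wide, 16 mm high, its underside 18 mm up, and light orange ring (diameter 60 mm, 34 mm high). It starts standing level on hub and ring on the bench. Origin at the centre of the hub's underside, x along the bar to the ring, z up.
- stand: The fixed stand: grey base plate 100 x 300 mm, 15 mm thick, with a post near one end (26 mm in diameter up to the shoulder, then the thinner stud) and a clear beaker at the other. Origin under the centre of the plate, the post's axis at y = -90 mm, the beaker's at y = +90 mm.
- jar: Bystander: amber jar with black lid, 42 mm in diameter, 60 mm high; origin under its centre.
- pot: Bystander: small green plastic screw-cap pot, up to 42 mm in diameter, 45 mm high; origin under its centre.
- bottle: Bystander: white bottle with blue cap, 68 mm in diameter, 150 mm high; origin under its centre.
- pen: Bystander: marker pen lying down, 130 mm long, 15 mm high; origin under its middle.

How it is judged:
By the outcome, as a careful person would: the job done as asked, in the order asked, and still so for the second after the job is handed in, while the arm keeps its last pose, push and grip.
It also fails if it takes over 59 s, if anything falls off the work surface, if the arm or the gripper's body presses on something with over 40 N, if the wrist force passes 120 N, or if a joint passes its speed limit or range.

ROBOT

A 7-joint arm with a two-finger parallel gripper is mounted at the origin on the work surface. World frame = base frame: x ahead of the robot, y to its left, z up, the work surface at z = 0. Lengths are in m, angles in rad, forces in N, time in s.
With the tool pointing down it reaches from about 0.425 to 0.875 m from the base axis. Payload 4.7 kg.
Tool frame: the origin (TCP) lies at the very end of the fingers, on their centre line; the grasp point (between the pads) lies 19 mm behind it (ctrl.grasp_offset is the distance from the TCP to the grasp point, in m); z points along the fingers, y is the direction in which the jaws open and shut (so a half turn about z gives the same grasp; the last joint's range is limited). The gripper opens to 87 mm and grips with 3 to 60 N. Pads are 19 mm wide; open, the fingers measure 117 mm over their backs; the gripper's body (75 mm by 190 mm) begins 51 mm behind the grasp point.
Start: joints at [-1.224, 0.321, -0.07, 1.45, 0.023, 1.371, -0.057], TCP at [0.212, 0.614, 0.223] pointing down, gripper open.
Joint ranges: [-2.86, 2.86], [-0.3, 2.09], [-1.38, 1.24], [0.06, 2.45], [-1.56, 4.7], [0.09, 2.05], [-2.69, 2.69]. Speed limits (rad/s): [2.57, 2.57, 3.14, 3.14, 3.14, 3.14, 3.14].

INTERFACE

Orientations are given as a rotation vector (axis times angle).
In Python, from bench import ctrl gives the robot as it stands.
- The arm moves only by the shell command python3 -m creep 'ROWS' [FORCE]. ROWS is JSON, a list that holds one entry, the list of rows, each a list of 7 numbers: the opening, from 0 (shut) to 1 (fully open), then the shift along the tool's x, y, z in mm, then the turn, a rotation vector about the tool's x, y, z in rad. In form: [[[grip, dx, dy, dz, rx, ry, rz], ...]]. A call has 1 to 5 rows; each row is the pose to reach, as a shift and turn from the pose commanded when the call began, along the tool's axes at that moment; what a row does not reach only later rows make up. A row lasts 1/10 s, in which the tool goes at most 50 mm and 8.59 degrees, less where a joint would pass 70% of its speed; a pose out of reach is approached as far as the arm can. A call with a gripper value outside its range is refused whole. The fingers move at their own pace and stop on an object; FORCE is the grip in N (left out, the last holds). Time passes only in rows, so rows that repeat a pose let the fingers close. It gives the time, the measured TCP pose, the force and the opening at its end, in the units of the state.
- ctrl.get_state(): the state, without advancing time (a new reading comes with each control period).
- ctrl.get_image(name): name is "scene" or "top"; returns the picture (384x512x3 uint8, red, green, blue); there is no depth.
- ctrl.camera_params(name): a dict with "K" (3x3 intrinsics, pixels), "pose" (4x4, takes a point from camera to world coordinates). Camera axes: x right, y down, z forward; pixel columns grow to the right and rows downward; lengths in m; the calibration is good to about 2 mm. A picture is of the moment at which its call begins. camera_params takes no time and is no camera call.
- ctrl.close_job(): hands the job in, once; it reports no verdict.
The state is a dict: "time": time; "joint_positions": joint angles; "qd": joint speeds; "joint_torque": joint torques, N m; "position": TCP position; "tool_rot": TCP orientation; "ft_force": force on the tool from outside, world axes, zero at the start; "torque": the same for the moment, N m; "grip_width": opening from 0.0 (shut) to 1.0 (fully open).
Only numpy, scipy, OpenCV 4.12 (cv2) and the standard library are available. Lean on these libraries where they do the work, as an engineer would, in place of code of your own. Each camera call takes 0.05 s, during which the arm holds its last target. There are 200 camera calls.

## Working session

There is one attempt and no reset: what is moved stays moved. The work goes in short steps, Python scripts to look and compute and a shell command to move; the robot and the scene stay as the last step left them, time stands still between calls to the robot, and variables do not carry over. Pictures are saved under pics/ and viewed, about 8 in all and at most 12, crops included, and the job is handed in when it is done.

```bash
mkdir -p pics; ls; python3 - <<'E'
from bench import ctrl
import cv2,numpy as np
for n in("scene","top"):
    im=ctrl.get_image(n); cv2.imwrite(f"pics/{n}0.png",im[:,:,::-1])
    p=ctrl.camera_params(n); print(n,np.round(p["K"],1).tolist(),np.round(p["pose"],3).tolist())
print(ctrl.get_state(), ctrl.grasp_offset)
E
```

```text
pics
scene [[483.7, 0.0, 267.9], [0.0, 483.7, 189.9], [0.0, 0.0, 1.0]] [[0.845, 0.416, -0.338, 0.928], [0.535, -0.646, 0.544, -0.76], [0.008, -0.64, -0.768, 1.168], [0.0, 0.0, 0.0, 1.0]]
top [[370.7, 0.0, 255.1], [0.0, 370.7, 192.4], [0.0, 0.0, 1.0]] [[-0.016, -0.986, 0.165, 0.29], [-1.0, 0.016, 0.001, -0.019], [-0.004, -0.165, -0.986, 1.25], [0.0, 0.0, 0.0, 1.0]]
{'time': 0.1, 'joint_positions': array([-1.22389923,  0.32174081, -0.07008548,  1.45154724,  0.0226153 ,
        1.37080118, -0.05689738]), 'qd': array([ 4.40515257e-04, -1.00579581e-03, -1.64496484e-03, -3.82529085e-03,
        8.42846441e-04,  3.38244394e-04, -3.62647086e-05]), 'joint_torque': array([-6.09001581e-04, -4.92570555e+01, -4.05926825e-01, -3.13399923e+01,
       -6.41357177e-02,  3.95610777e-02,  9.36093988e-05]), 'position': array([0.21223656, 0.61385197, 0.22157903]), 'tool_rot': array([-5.20265201e-01, -3.09803400e+00,  2.67129957e-03]), 'ft_force': array([-0.680243 ,  0.3252396, -0.3297082]), 'torque': array([ 0.00223948, -0.02900508, -0.05021155]), 'grip_width': 1.0010891171257987} 0.0187
```

View pics/scene0.png

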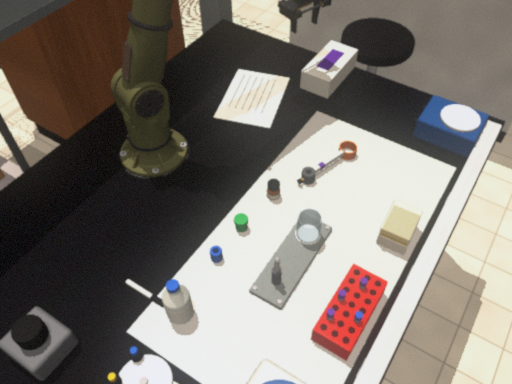

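View pics/top0.png

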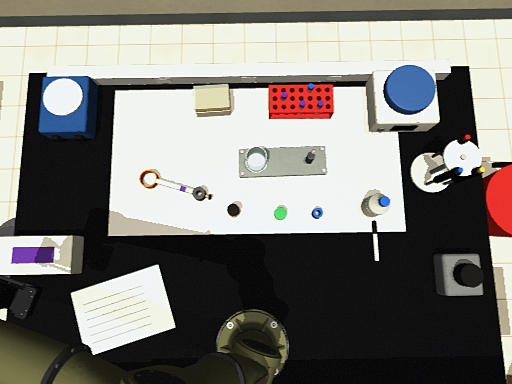

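The scene view shows the sleeve at (216,254), the stud at (277,268), the beaker at (308,230), the hub at (308,175) and the ring at (348,150). The top view shows the sleeve at (317,212), the stud at (310,157), the beaker at (257,158), the hub at (200,193), the purple band at (183,188) and the ring at (149,179). Next I'll view enlarged crops.

```bash
cat > h.py <<'E'
import numpy as np,cv2
from bench import ctrl
from scipy.spatial.transform import Rotation as R
def ray(n,uv):
    p=ctrl.camera_params(n);T=np.array(p["pose"]);d=T[:3,:3]@np.linalg.inv(p["K"])@[uv[0],uv[1],1.]
    return T[:3,3],d
def onz(n,uv,z):
    o,d=ray(n,uv); return o+d*(z-o[2])/d[2]
def proj(n,P):
    p=ctrl.camera_params(n);T=np.array(p["pose"]);c=T[:3,:3].T@(np.array(P)-T[:3,3]);q=np.array(p["K"])@c;return q[:2]/q[2]
def tri(a,b):
    (o1,d1),(o2,d2)=ray("scene",a),ray("top",b)
    M=np.stack([d1,-d2],1);s=np.linalg.lstsq(M,o2-o1,rcond=None)[0]
    p,q=o1+s[0]*d1,o2+s[1]*d2
    return (p+q)/2,np.linalg.norm(p-q)
def blobs(im,lo,hi,box,amin=8):
    h=cv2.cvtColor(im,cv2.COLOR_RGB2HSV);m=cv2.inRange(h,np.array(lo),np.array(hi))
    x0,y0,x1,y1=box;k=np.zeros_like(m);k[y0:y1,x0:x1]=m[y0:y1,x0:x1]
    n,l,s,c=cv2.connectedComponentsWithStats(k)
    return [(s[i].tolist(),c[i].round(2).tolist()) for i in range(1,n) if s[i][4]>=amin]
def goal(xyz,psi):
    """shift in mm/turn in tool axes from the measured pose to TCP xyz, pointing down, jaw axis at heading psi"""
    s=ctrl.get_state();Rc=R.from_rotvec(s["tool_rot"])
    best=None
    for a in(psi,psi+np.pi):
        y=np.array([np.cos(a),np.sin(a),0]);z=np.array([0,0,-1.]);Rt=R.from_matrix(np.stack([np.cross(y,z),y,z],1))
        r=(Rc.inv()*Rt).as_rotvec()
        if best is None or np.linalg.norm(r)<np.linalg.norm(best):best=r
    print("pos",s["position"].round(4),"j7",s["joint_positions"][6].round(3),"shift mm",(1000*Rc.inv().apply(np.array(xyz)-s["position"])).round(1),"turn",best.round(4))
E
python3 - <<'E'
from h import *
s=cv2.imread("pics/scene0.png");t=cv2.imread("pics/top0.png")
a=cv2.resize(s[135:310,200:365],None,fx=3.4,fy=3.4,interpolation=cv2.INTER_CUBIC)
b=cv2.resize(t[140:225,135:335],None,fx=4,fy=4,interpolation=cv2.INTER_CUBIC)
cv2.imwrite("pics/cs.png",a);cv2.imwrite("pics/ct.png",b)
S=s[:,:,::-1];T=t[:,:,::-1]
print("sl",blobs(S,(105,120,40),(125,255,255),(205,240,230,270)),blobs(T,(105,120,40),(125,255,255),(305,200,330,225)))
print("pur",blobs(S,(126,60,40),(150,255,255),(300,140,360,190),4),blobs(T,(126,60,40),(150,255,255),(140,165,220,205),4))
print("ring",blobs(S,(3,120,60),(20,255,255),(330,135,365,165)),blobs(T,(3,120,60),(20,255,255),(135,165,165,195)))
E
```

```text
sl [([211, 246, 10, 10, 66], [215.41, 250.98])] [([312, 208, 11, 10, 72], [317.03, 212.61])]
pur [([319, 163, 6, 4, 18], [321.44, 164.39])] [([180, 186, 6, 6, 24], [182.5, 188.21])]
ring [([340, 141, 17, 18, 154], [348.16, 148.82])] [([139, 170, 19, 19, 115], [147.38, 178.23])]
```

View pics/cs.png

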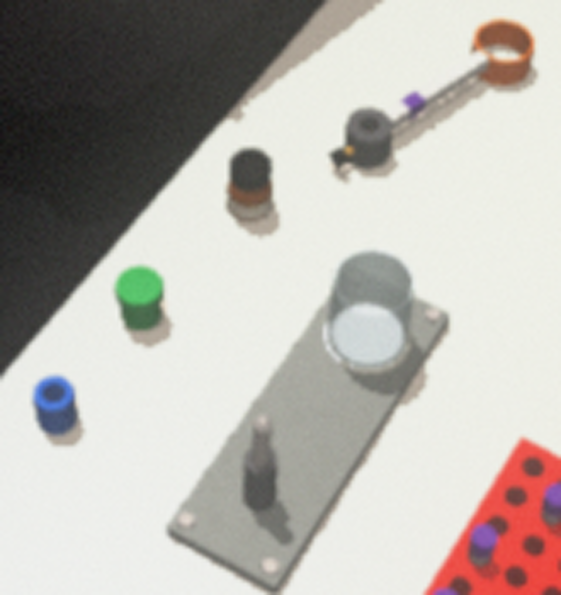

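View pics/ct.png

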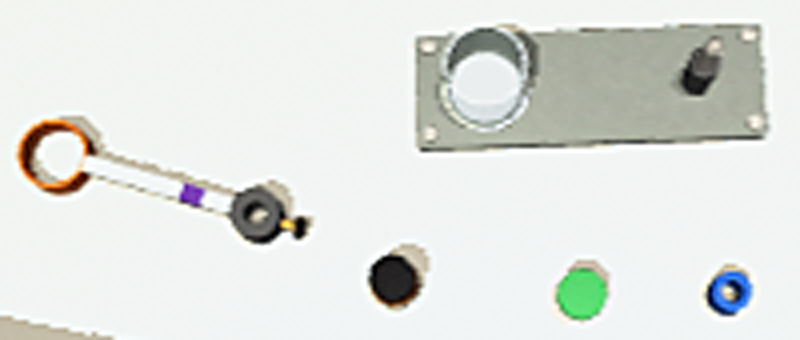

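The scene crop shows the sleeve's top rim at (55,391), the stud tip at (262,421), the hub top at (369,124) and the plate bolts at (187,519), (270,566) and (433,315). In the top crop they are the sleeve at (730,291), the stud tip at (714,45), the hub hole at (259,213), the ring at (57,156) and the bolts at (428,47), (750,34), (431,134) and (755,122).

```bash
python3 - <<'E'
from h import *
cs=lambda x,y:np.array([(x+.5)/3.4-.5+200,(y+.5)/3.4-.5+135]); ct=lambda x,y:np.array([(x+.5)/4-.5+135,(y+.5)/4-.5+140])
def both(nm,a,b,z): 
    p,g=tri(a,b); print(nm,"S",onz("scene",a,z).round(4)[:2],"T",onz("top",b,z).round(4)[:2],"tri",p.round(4),round(g*1e3,1))
both("sleeve top",cs(55,391),ct(730,291),.04)
both("stud",cs(262,421),ct(714,45),.13)
both("hubtop",cs(369,124),ct(259,213),.04)
both("purple",(321.44,164.39),(182.5,188.21),.034)
both("ring",cs(503,40),ct(57,156),.034)
both("beaker",cs(374,283),ct(487,62),.095)
B=[onz("top",ct(*c),.017)[:2] for c in((428,47),(750,34),(431,134),(755,122))]
print(np.round(B,4));c=np.mean(B,0);d=(B[0]-B[1]+B[2]-B[3]);d/=np.linalg.norm(d)
print("centre",c.round(4),"ydir",d.round(4),np.degrees(np.arctan2(d[1],d[0])),"post",c-.09*d,"beaker",c+.09*d)
for q in((187,519),(270,566),(433,315)):print(onz("scene",cs(*q),.017).round(4)[:2])
goal([.5,0,.2],0)
E
```

```text
sleeve top S [ 0.4266 -0.2196] T [ 0.4224 -0.2208] tri [ 0.4242 -0.2198  0.0378] 4.0
stud S [ 0.6101 -0.2017] T [ 0.6055 -0.2017] tri [ 0.6078 -0.2011  0.1267] 3.4
hubtop S [0.4979 0.1717] T [0.4936 0.1662] tri [0.4961 0.1682 0.0411] 6.7
purple S [0.5171 0.2249] T [0.5113 0.2235] tri [0.5141 0.226  0.0303] 5.2
ring S [0.5514 0.3432] T [0.5458 0.3369] tri [0.5489 0.3395 0.0342] 7.8
beaker S [ 0.6074 -0.023 ] T [ 0.6044 -0.0245] tri [ 0.606  -0.0235  0.0939] 3.2
[[ 0.6398  0.0257]
 [ 0.6467 -0.2514]
 [ 0.5632  0.0239]
 [ 0.5691 -0.2521]]
centre [ 0.6047 -0.1135] ydir [-0.0231  0.9997] 91.32218694644745 post [ 0.60677072 -0.20348694] beaker [ 0.60261732 -0.02353486]
[ 0.5729 -0.2482]
[ 0.6484 -0.2475]
[0.6433 0.0281]
pos [0.2122 0.6139 0.2216] j7 -0.057 shift mm [-472.5 -486.1   22.5] turn [-1.400e-03  1.200e-03  1.238e+00]
```

```bash
python3 -m creep '[[[1,-47,-8,0,0,0,0.14],[1,-94,-16,0,0,0,0.28],[1,-140,-24,0,0,0,0.42],[1,-187,-32,0,0,0,0.56],[1,-234,-40,0,0,0,0.70]]]' 25; python3 - <<'E'
from h import *
goal([.56,.29,.22],0);goal([.56,.1,.22],0)
E
```

```text
time: 0.6
position: [0.4218, 0.4988, 0.2222]
tool_rot: [-1.559, -2.728, 0.001]
ft_force: [0.4, 0.8, 0.2]
grip_width: 1.001
pos [0.4218 0.4988 0.2222] j7 -0.345 shift mm [-250.1   13.1    2.2] turn [-4.000e-04  3.000e-04  5.325e-01]
pos [0.4218 0.4988 0.2222] j7 -0.345 shift mm [-413.8  -83.4    2.3] turn [-4.000e-04  3.000e-04  5.325e-01]
```

```bash
python3 -m creep '[[[1,-48,3,0,0,0,0.11],[1,-96,6,0,0,0,0.22],[1,-145,8,0,0,0,0.33],[1,-195,11,0,0,0,0.44],[1,-244,13,0,0,0,0.5325]]]' 25; python3 - <<'E'
from h import *
goal([.53,.05,.22],0);goal([.4245,-.22,.1],0)
E
```

```text
time: 1.1
position: [0.5573, 0.2953, 0.2222]
tool_rot: [-2.22, -2.223, 0.001]
ft_force: [0.8, -0.4, -0.1]
grip_width: 1.0
pos [0.5573 0.2953 0.2222] j7 -0.459 shift mm [-245.2  -27.7    2.2] turn [-0.0004  0.0003  0.0014]
pos [0.5573 0.2953 0.2222] j7 -0.459 shift mm [-515.  -133.5  122.4] turn [-0.0004  0.0003  0.0014]
```

```bash
python3 -m creep '[[[1,-49,-6,0,0,0,0],[1,-98,-12,0,0,0,0],[1,-147,-18,0,0,0,0],[1,-196,-24,0,0,0,0],[1,-245,-30,0,0,0,0]]]' 25;
python3 -m creep '[[[1,-45,-18,0,0,0,0],[1,-90,-36,0,0,0,0],[1,-135,-54,20,0,0,0],[1,-180,-72,40,0,0,0],[1,-225,-88,60,0,0,0]]]' 25; python3 - <<'E'
from h import *
goal([.4245,-.22,.09],0)
E
```

```text
time: 1.6
position: [0.5272, 0.0501, 0.2222]
tool_rot: [-2.215, -2.227, 0.0]
ft_force: [-0.2, -0.5, -0.0]
grip_width: 1.001
time: 2.1
position: [0.4421, -0.169, 0.1644]
tool_rot: [-2.215, -2.228, -0.002]
ft_force: [0.9, -0.5, -1.0]
grip_width: 0.999
pos [ 0.4421 -0.169   0.1644] j7 0.295 shift mm [-50.9 -18.   74.4] turn [ 0.0008 -0.0009  0.0058]
```

```bash

python3 -m creep '[[[1,-45,-16,0,0,0,0.006],[1,-51,-18,40,0,0,0.006],[1,-51,-18,80,0,0,0.006],[1,-51,-18,110,0,0,0.006],[1,-51,-18,110,0,0,0.006]]]' 25; python3 - <<'E'
from h import *
for n in("scene","top"):cv2.imwrite(f"pics/{n}1.png",ctrl.get_image(n)[:,:,::-1])
a=cv2.resize(cv2.imread("pics/scene1.png")[190:290,160:280],None,fx=4,fy=4);b=cv2.resize(cv2.imread("pics/top1.png")[170:270,270:390],None,fx=4,fy=4)
cv2.imwrite("pics/c1.png",cv2.resize(np.hstack([a,b]),(798,332)))
goal([.4245,-.22,.008],0)
E
```

```text
time: 2.6
position: [0.4217, -0.2176, 0.0514]
tool_rot: [-2.218, -2.215, 0.008]
ft_force: [1.0, 0.5, -0.3]
grip_width: 1.004
pos [ 0.4254 -0.2189  0.0554] j7 0.525 shift mm [-1.1 -0.9 47.4] turn [-0.001   0.0003 -0.0007]
```

View pics/c1.png

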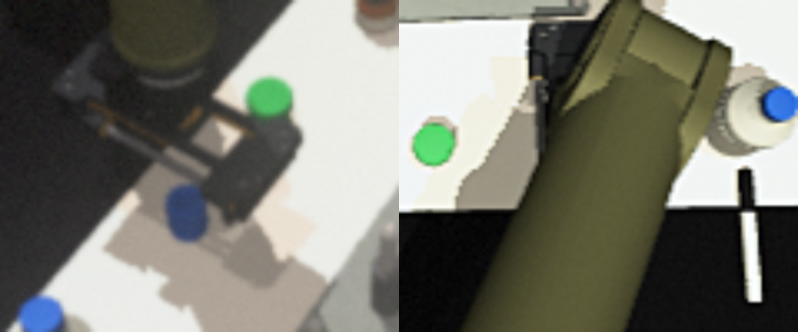

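The picture's left half (the scene view) shows the open gripper above the sleeve, with the sleeve at (187,213) and the right finger tip near (232,220). In the right half the arm hides the sleeve from the top camera. I'll check the numbers from the scene view.

```bash
python3 - <<'E'
from h import *
f=lambda p:((proj("scene",p)-[160,190]+.5)*3.325).round(0)
print("tip+",f([.4254+.0485,-.2189,.0554]),"tip-",f([.4254-.0485,-.2189,.0554]),"sleeve mid",f([.4245,-.22,.02]),"sleeve top",f([.4245,-.22,.04]))
S=cv2.imread("pics/scene1.png")[:,:,::-1]
print(blobs(S,(105,100,30),(125,255,255),(205,235,230,270)))
E
```

```text
tip+ [234. 216.] tip- [138. 162.] sleeve mid [187. 212.] sleeve top [185. 199.]
[([211, 246, 10, 16, 133], [215.73, 253.53])]
```

The projections agree with the picture, so I'll descend, grip and lift slightly.

```bash

python3 -m creep '[[[1,-1,-1,16,0,0,0],[1,-1,-1,32,0,0,0],[1,-1,-1,43,0,0,0],[1,-1,-1,46,0,0,0],[1,-1,-1,46,0,0,0]]]' 25
python3 -m creep '[[[0.3,0,0,0,0,0,0],[0.3,0,0,0,0,0,0],[0.3,0,0,0,0,0,0],[0.3,0,0,0,0,0,0],[0.3,0,0,0,0,0,0]]]' 25
python3 -m creep '[[[0.3,0,0,0,0,0,0],[0.3,0,0,0,0,0,0],[0.3,0,0,0,0,0,0],[0.3,0,0,0,0,0,0],[0.3,0,0,0,0,0,0]]]' 25
```

```text
time: 3.2
position: [0.4251, -0.2198, 0.0097]
tool_rot: [2.221, 2.221, 0.001]
ft_force: [0.6, 0.2, 0.7]
grip_width: 1.003
time: 3.7
position: [0.4247, -0.2197, 0.0092]
tool_rot: [2.222, 2.221, 0.0]
ft_force: [-0.6, -0.5, -0.4]
grip_width: 0.632
time: 4.2
position: [0.4245, -0.2197, 0.0091]
tool_rot: [-2.222, -2.221, -0.0]
ft_force: [-1.0, 0.1, 0.8]
grip_width: 0.39
```

```bash

python3 -m creep '[[[0.2,0,0,0,0,0,0],[0.2,0,0,-5,0,0,0],[0.2,0,0,-45,0,0,0],[0.2,0,0,-90,0,0,0],[0.2,0,0,-135,0,0,0]]]' 25
python3 -m creep '[[[0.2,0,0,-15,0,0,0],[0.2,0,40,-15,0,0,0],[0.2,5,80,-15,0,0,0],[0.2,10,120,-15,0,0,0],[0.2,14,150,-15,0,0,0]]]' 25
python3 -m creep '[[[0.2,3,20,0,0,0,0],[0.2,3,29,0,0,0,0],[0.2,3,32,0,0,0,0],[0.2,3,32,0,0,0,0],[0.2,3,32,0,0,0,0]]]' 25
python3 - <<'E'
from h import *
for n in("scene","top"):cv2.imwrite(f"pics/{n}2.png",ctrl.get_image(n)[:,:,::-1])
a=cv2.resize(cv2.imread("pics/scene2.png")[210:310,225:325],None,fx=4,fy=4,interpolation=cv2.INTER_CUBIC);b=cv2.resize(cv2.imread("pics/top2.png")[110:210,265:365],None,fx=4,fy=4,interpolation=cv2.INTER_CUBIC)
cv2.imwrite("pics/c2.png",np.hstack([a,b]))
goal([.607,-.202,.16],0)
E
```

```text
time: 4.7
position: [0.4239, -0.2199, 0.1456]
tool_rot: [-2.223, -2.22, 0.001]
ft_force: [0.9, 1.0, -1.0]
grip_width: 0.386
time: 5.2
position: [0.5771, -0.2046, 0.1591]
tool_rot: [2.22, 2.223, 0.001]
ft_force: [0.5, 0.1, 0.2]
grip_width: 0.386
time: 5.7
position: [0.6055, -0.2036, 0.1594]
tool_rot: [-2.223, -2.219, -0.0]
ft_force: [-0.5, 0.0, -0.9]
grip_width: 0.388
pos [ 0.6057 -0.2033  0.1595] j7 0.492 shift mm [ 1.3  1.3 -0.5] turn [ 0.0003 -0.0006 -0.0017]
```

View pics/c2.png

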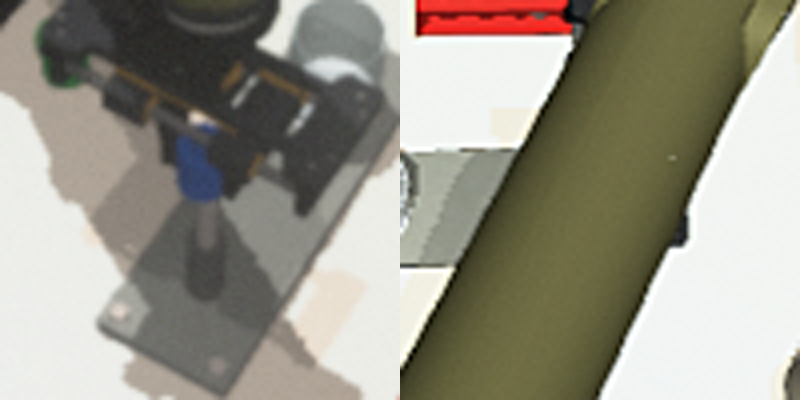

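The left half shows the blue sleeve over the stud at about (199,170), with the stud below it at (207,225) and the post foot at (207,285). The top view on the right is hidden by the arm. I'll measure the lateral offset in the scene view.

```bash
python3 - <<'E'
from h import *
S=cv2.imread("pics/scene2.png")[:,:,::-1]
h=cv2.cvtColor(S,cv2.COLOR_RGB2HSV);m=cv2.inRange(h,(105,90,30),(128,255,255))
for v in range(241,262):
    u=np.where(m[v,262:285])[0]; print(v,u+262 if len(u) else "", S[v,268:286].sum(1)//3 if v>257 else "")
for z in(.15,.16,.17,.19):print(z,proj("scene",[.6057,-.2033,z]).round(2), proj("scene",[.6057-.0143,-.2033-.0092,z]).round(2),proj("scene",[.6057+.0143,-.2033+.0092,z]).round(2))
for z in(.13,.11,.075,.02):print("stud",z,proj("scene",[.608,-.202,z]).round(2),proj("scene",[.6101,-.2017,z]).round(2))
S=cv2.imread("pics/scene2.png").sum(2)//3
for v in range(262,285,2):print(v,S[v,266:288])
E
```

```text
241  
242 [276 277 278] 
243  
244 [270 271] 
245 [269 270 271 272] 
246 [269 270 271 272 273 274] 
247 [269 270 271 272 273 274 275] 
248 [269 270 271 272 273 274 275] 
249 [270 271 272 273 274 275] 
250 [270 271 272 273 274 275 276] 
251 [270 271 272 273 274 275 276 277] 
252 [270 271 272 273 274 275 276 277 278 279] 
253 [270 271 272 273 274 275 276 277 278 279] 
254 [270 271 272 273 274 275 276 277 278 279] 
255 [270 271 272 273 274 275 276 277 278 279] 
256 [271 272 273 274 275 276 277 278 279] 
257 [271 272 273 274 275 276 277 278 279] 
258 [272 273 274 275 276 277 278 279] [129 117  96  80  76  77  74  76  72  76  73  74  73  60  56  67 102 128]
259 [273 274 275 276 277 278] [128 119 102  86  82  77  77  77  76  77  81  83 101  94  72  89 122 133]
260  [126 112  91  84  83  85  86  90  89  92  96  91 117 126 117 124 136 138]
261  [114  97  87  85  85  85  89  94  98 103 103  96 118 134 138 138 138 139]
0.15 [275.03 253.81] [268.14 253.83] [281.92 253.8 ]
0.16 [275.11 251.62] [268.18 251.63] [282.04 251.61]
0.17 [275.19 249.39] [268.21 249.4 ] [282.16 249.38]
0.19 [275.35 244.8
[... 574 characters left out ...]
 136 140]
270 [ 88  87  86  91  88  79  74  70  85  97 101 101  93  79  73  80  85  89
  89 107 127 138]
272 [ 90  88  86  89  90  80  74  73  72  79  85  82  74  75  71  78  86  87
  88  87  94 108]
274 [89 90 91 86 89 79 71 68 71 69 71 68 70 71 68 76 83 86 88 89 86 86]
276 [90 92 93 95 93 77 68 66 69 70 72 71 71 70 70 80 88 86 84 90 91 87]
278 [93 93 93 90 90 81 70 69 70 73 70 73 74 70 70 82 86 91 90 86 89 88]
280 [102 106 103 105  95  82  74  72  74  72  70  70  69  71  71  80  88  88
  89  87  84  91]
282 [105 107 108 105 105  91  76  71  72  75  73  72  69  72  80  86  90  86
  88  87  90  89]
284 [110 110 107 107 108 104 100  89  79  74  73  74  76  82  87  89  89  88
  85  85  87  92]
```

```bash

python3 -m creep '[[[0.2,1.7,2.6,0,0,0,0],[0.2,1.7,2.6,6,0,0,0],[0.2,1.7,2.6,12,0,0,0],[0.2,1.7,2.6,16,0,0,0],[0.2,1.7,2.6,18,0,0,0]]]' 25
python3 -m creep '[[[0.2,0,0,2,0,0,0],[0.2,0,0,3,0,0,0],[0.2,0,0,4,0,0,0],[0.2,0,0,5,0,0,0],[0.2,0,0,5,0,0,0]]]' 25
python3 - <<'E'
from h import *
goal([.6083,-.2016,.1],0);s=ctrl.get_state();print(s["ft_force"],s["torque"])
E
```

```text
time: 6.3
position: [0.6087, -0.201, 0.1401]
tool_rot: [-2.221, -2.22, 0.001]
ft_force: [0.3, -0.2, -0.4]
grip_width: 0.392
time: 6.8
position: [0.6092, -0.2011, 0.1361]
tool_rot: [-2.222, -2.221, -0.0]
ft_force: [-1.2, -0.3, -1.6]
grip_width: 0.392
pos [ 0.6092 -0.2011  0.1361] j7 0.499 shift mm [-0.5 -0.9 36.1] turn [-0.     -0.0001 -0.0005]
[-1.18564143 -0.31426621 -1.56100271] [-0.10284381  0.1164825  -0.01711547]
```

```bash

python3 -m creep '[[[0.2,-0.3,-0.6,1,0,0,0],[0.2,-0.3,-0.6,2,0,0,0],[0.2,-0.3,-0.6,3,0,0,0],[0.2,-0.3,-0.6,4,0,0,0],[0.2,-0.3,-0.6,5,0,0,0]]]' 25
python3 -m creep '[[[0.2,0,0,1,0,0,0],[0.2,0,0,2,0,0,0],[0.2,0,0,3,0,0,0],[0.2,0,0,4,0,0,0],[0.2,0,0,5,0,0,0]]]' 25
python3 - <<'E'
from h import *
goal([.6083,-.2016,.1],0);s=ctrl.get_state();print(s["ft_force"],s["torque"])
E
```

```text
time: 7.3
position: [0.6086, -0.2013, 0.131]
tool_rot: [-2.222, -2.221, -0.0]
ft_force: [-0.3, 2.0, -0.8]
grip_width: 0.386
time: 7.8
position: [0.6086, -0.2013, 0.126]
tool_rot: [-2.222, -2.221, -0.0]
ft_force: [-0.4, 2.2, -0.5]
grip_width: 0.388
pos [ 0.6086 -0.2013  0.126 ] j7 0.504 shift mm [-0.3 -0.3 26. ] turn [ 0.     -0.0002 -0.0004]
[-0.38967684  2.17671103 -0.49428732] [ 0.10311514  0.08201575 -0.01369469]
```

```bash

python3 -m creep '[[[0.2,0.7,0,0,0,0,0],[0.2,0.7,0,3,0,0,0],[0.2,0.7,0,6,0,0,0],[0.2,0.7,0,9,0,0,0],[0.2,0.7,0,12,0,0,0]]]' 25
python3 -m creep '[[[0.2,0,0,4,0,0,0],[0.2,0,0,8,0,0,0],[0.2,0,0,12,0,0,0],[0.2,0,0,15,0,0,0],[0.2,0,0,18,0,0,0]]]' 25
python3 -m creep '[[[0.2,0,0,2,0,0,0],[0.2,0,0,4,0,0,0],[0.2,0,0,6,0,0,0],[0.2,0,0,7,0,0,0],[0.2,0,0,8,0,0,0]]]' 25
python3 - <<'E'
from h import *
goal([.6083,-.2016,.0841],0);s=ctrl.get_state();print(s["ft_force"],s["torque"])
E
```

```text
time: 8.3
position: [0.6085, -0.2008, 0.1137]
tool_rot: [-2.222, -2.221, 0.0]
ft_force: [0.1, -0.0, -0.2]
grip_width: 0.386
time: 8.8
position: [0.6086, -0.2007, 0.0958]
tool_rot: [-2.222, -2.221, 0.0]
ft_force: [-0.3, -0.5, -0.5]
grip_width: 0.391
time: 9.3
position: [0.6086, -0.2007, 0.0881]
tool_rot: [2.222, 2.221, 0.0]
ft_force: [-0.4, 0.2, -0.4]
grip_width: 0.393
pos [ 0.6086 -0.2007  0.0881] j7 0.522 shift mm [-0.9 -0.3  4. ] turn [ 0.0001 -0.0001 -0.0005]
[-0.37387054  0.22608236 -0.42099913] [-0.13231702  0.04133841  0.00309407]
```

Free of contact. I'll go down the last 4 mm slowly until it touches.

```bash

python3 -m creep '[[[0.2,0,0,0.7,0,0,0],[0.2,0,0,1.4,0,0,0],[0.2,0,0,2,0,0,0],[0.2,0,0,2.5,0,0,0],[0.2,0,0,3,0,0,0]]]' 25
python3 -m creep '[[[0.2,0,0,0.3,0,0,0],[0.2,0,0,0.6,0,0,0],[0.2,0,0,0.9,0,0,0],[0.2,0,0,1.2,0,0,0],[0.2,0,0,1.2,0,0,0]]]' 25
```

```text
time: 9.8
position: [0.6086, -0.2007, 0.0851]
tool_rot: [2.222, 2.221, 0.0]
ft_force: [-0.7, -0.9, -0.4]
grip_width: 0.389
time: 10.3
position: [0.6086, -0.2007, 0.0841]
tool_rot: [-2.222, -2.221, -0.0]
ft_force: [-1.2, 0.4, 1.6]
grip_width: 0.389
```

```bash

python3 -m creep '[[[0.2,0,0,0.3,0,0,0],[0.2,0,0,0.6,0,0,0],[0.2,0,0,0.6,0,0,0],[0.2,0,0,0.6,0,0,0]]]' 25
```

```text
time: 10.7
position: [0.6086, -0.2008, 0.0841]
tool_rot: [-2.222, -2.221, -0.001]
ft_force: [-2.0, 1.0, 5.0]
grip_width: 0.391
```

The sleeve is seated: 5 N up at exactly the expected height. I'll release it, rise and look.

```bash

python3 -m creep '[[[0.7,0,0,0,0,0,0],[0.8,0,0,0,0,0,0],[0.8,0,0,0,0,0,0],[0.8,0,0,0,0,0,0],[0.8,0,0,0,0,0,0]]]' 25
python3 -m creep '[[[0.8,0,0,0,0,0,0],[0.8,0,0,0,0,0,0],[0.8,0,0,-5,0,0,0],[0.8,0,0,-30,0,0,0],[0.8,0,0,-75,0,0,0]]]' 25
python3 -m creep '[[[1,0,0,-45,0,0,0],[1,40,-20,-70,0,0,0],[1,85,-40,-70,0,0,0],[1,130,-60,-70,0,0,0],[1,175,-80,-70,0,0,0]]]' 25
python3 - <<'E'
from h import *
goal([.5127,.2224,.15],np.radians(-17.2))
E
```

```text
time: 11.2
position: [0.6086, -0.2007, 0.0831]
tool_rot: [-2.222, -2.221, 0.0]
ft_force: [1.0, -0.2, -0.3]
grip_width: 0.744
time: 11.7
position: [0.6065, -0.1997, 0.1562]
tool_rot: [-2.218, -2.217, 0.006]
ft_force: [1.3, -0.2, 0.4]
grip_width: 0.797
time: 12.2
position: [0.5279, -0.0243, 0.229]
tool_rot: [2.222, 2.22, 0.002]
ft_force: [1.7, 0.6, -0.5]
grip_width: 0.994
pos [ 0.5279 -0.0243  0.229 ] j7 0.032 shift mm [246.7 -15.6  79.2] turn [ 0.0014 -0.0009  0.299 ]
```

```bash
python3 - <<'E'
from h import *
for n in("scene","top"):cv2.imwrite(f"pics/{n}3.png",ctrl.get_image(n)[:,:,::-1])
a=cv2.resize(cv2.imread("pics/scene3.png")[200:310,220:330],None,fx=3.6,fy=3.6,interpolation=cv2.INTER_CUBIC);b=cv2.resize(cv2.imread("pics/top3.png")[130:230,130:230],(396,396),interpolation=cv2.INTER_CUBIC)
cv2.imwrite("pics/c3.png",np.hstack([a,b]))
S=cv2.imread("pics/scene3.png")[:,:,::-1];T=cv2.imread("pics/top3.png")[:,:,::-1]
print("sl",blobs(S,(105,90,30),(128,255,255),(262,235,295,285)))
z=[proj("scene",[.6085,-.2012,q]).round(1) for q in(.075,.095,.115)];print(z)
print("pur",blobs(T,(126,60,40),(150,255,255),(140,165,220,205),4))
E
```

```text
sl [([271, 258, 13, 17, 137], [276.85, 266.46])]
[array([275.8, 269.3]), array([276. , 265.3]), array([276.1, 261.2])]
pur [([180, 186, 6, 6, 25], [182.6, 188.24])]
```

View pics/c3.png

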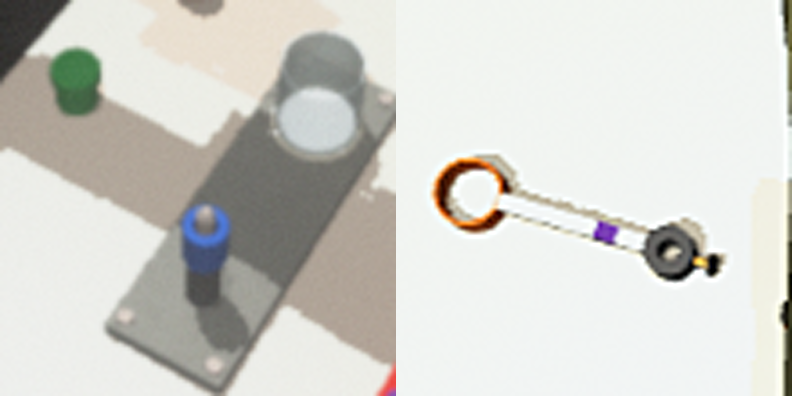

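The left half shows the sleeve on the post shoulder, with the stud tip standing out of it at (205,215). The right half shows the bracket unmoved, with the band at (606,232), the hub at (671,252) and the ring at (470,194). Now to the bracket.

```bash

python3 -m creep '[[[1,49,-3,0,0,0,0.06],[1,98,-6,20,0,0,0.12],[1,147,-9,40,0,0,0.18],[1,196,-12,60,0,0,0.24],[1,240,-15,79,0,0,0.299]]]' 50
python3 -m creep '[[[1,0,0,0,0,0,0],[1,0,0,0,0,0,0]]]' 50
python3 - <<'E'
from h import *
goal([.513,.2235,.0073],np.radians(-17.2))
E
```

```text
time: 12.8
position: [0.5146, 0.2092, 0.1522]
tool_rot: [-2.531, -1.861, -0.003]
ft_force: [0.5, -0.4, 1.1]
grip_width: 1.001
time: 13.0
position: [0.514, 0.2083, 0.1516]
tool_rot: [2.525, 1.868, -0.002]
ft_force: [0.6, -0.8, 0.3]
grip_width: 1.003
pos [0.514  0.2083 0.1516] j7 -0.651 shift mm [ 14.5  -5.4 144.3] turn [-0.0002  0.0017  0.0034]
```

```bash

python3 -m creep '[[[1,14.5,-5.4,20,0,0,0.003],[1,14.5,-5.4,60,0,0,0.003],[1,14.5,-5.4,95,0,0,0.003],[1,14.5,-5.4,105,0,0,0.003],[1,14.5,-5.4,105,0,0,0.003]]]' 50
python3 - <<'E'
from h import *
goal([.513,.2235,.0073],np.radians(-17.2))
for n in("scene","top"):cv2.imwrite(f"pics/{n}4.png",ctrl.get_image(n)[:,:,::-1])
S=cv2.imread("pics/scene4.png")[:,:,::-1];T=cv2.imread("pics/top4.png")[:,:,::-1]
print("pur",blobs(S,(126,60,40),(150,255,255),(300,140,360,190),3),blobs(T,(126,60,40),(150,255,255),(140,165,220,205),3), proj("scene",[.513,.2235,.034]),proj("top",[.513,.2235,.034]))
a=cv2.resize(cv2.imread("pics/scene4.png")[110:210,270:370],None,fx=4,fy=4,interpolation=cv2.INTER_CUBIC);b=cv2.resize(cv2.imread("pics/top4.png")[140:240,130:230],(400,400),interpolation=cv2.INTER_CUBIC)
cv2.imwrite("pics/c4.png",np.hstack([a,b]))
E
```

```text
time: 13.5
position: [0.5134, 0.2212, 0.0467]
tool_rot: [2.533, 1.858, -0.003]
ft_force: [-0.1, -0.2, -0.4]
grip_width: 0.999
pos [0.5134 0.2212 0.0467] j7 -0.622 shift mm [ 2.2 -1.  39.4] turn [-0.0008  0.002  -0.0047]
pur [([319, 163, 5, 5, 16], [321.44, 164.88])] [([182, 187, 3, 4, 9], [182.67, 188.33])] [320.09722343 164.15470877] [182.52081011 187.71182316]
```

View pics/c4.png

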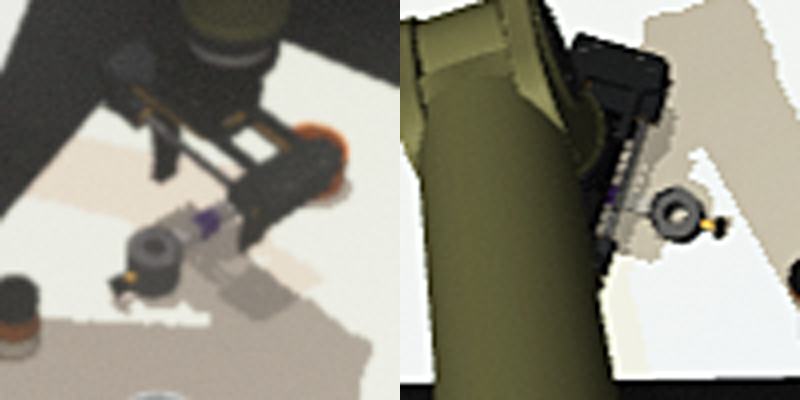

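The left half shows the open fingers straddling the bar at the purple band (207,222), with the hub at (152,255). The right half shows the jaws square to the bar. I'll descend and grip.

```bash

python3 -m creep '[[[0.8,2,-0.7,15,0,0,0],[0.6,2,-0.7,30,0,0,0],[0.6,2,-0.7,37,0,0,0],[0.6,2,-0.7,39,0,0,0],[0.5,2,-0.7,39,0,0,0]]]' 15
python3 -m creep '[[[0,0,0,0,0,0,0],[0,0,0,0,0,0,0],[0,0,0,0,0,0,0],[0,0,0,0,0,0,0],[0,0,0,0,0,0,0]]]' 15
python3 -m creep '[[[0,0,0,0,0,0,0],[0,0,0,0,0,0,0],[0,0,0,0,0,0,0],[0,0,0,0,0,0,0],[0,0,0,0,0,0,0]]]' 15
python3 -m creep '[[[0,0,0,0,0,0,0],[0,0,0,0,0,0,0],[0,0,0,0,0,0,0],[0,0,0,0,0,0,0],[0,0,0,0,0,0,0]]]' 50
```

```text
time: 14.1
position: [0.513, 0.2252, 0.0075]
tool_rot: [2.531, 1.861, -0.002]
ft_force: [0.6, 0.1, 0.5]
grip_width: 0.631
time: 14.6
position: [0.5133, 0.2255, 0.0083]
tool_rot: [-2.531, -1.861, -0.0]
ft_force: [-4.9, 1.6, 1.9]
grip_width: 0.17
time: 15.1
position: [0.5131, 0.2256, 0.0082]
tool_rot: [-2.53, -1.861, 0.0]
ft_force: [-1.8, 0.7, 3.2]
grip_width: 0.16
time: 15.6
position: [0.5131, 0.2256, 0.0082]
tool_rot: [-2.53, -1.861, 0.0]
ft_force: [-3.2, -0.3, 4.6]
grip_width: 0.155
```

```bash

python3 -m creep '[[[0,0,0,-3,0,0,0],[0,0,0,-8,0,0,0],[0,0,0,-15,0,0,0],[0,0,0,-23,0,0,0],[0,0,0,-30,0,0,0]]]' 55
python3 -m creep '[[[0,0,0,0,0,0,0],[0,0,0,0,0,0,0],[0,0,0,0,0,0,0]]]' 55
python3 - <<'E'
from h import *
s=ctrl.get_state();print(s["ft_force"],s["torque"])
goal([.513,.2256,.167],np.radians(-17.2))
E
```

```text
time: 16.1
position: [0.5136, 0.2254, 0.0389]
tool_rot: [2.531, 1.861, 0.001]
ft_force: [-0.5, 0.5, -3.8]
grip_width: 0.152
time: 16.4
position: [0.513, 0.2253, 0.0379]
tool_rot: [-2.531, -1.861, 0.001]
ft_force: [0.1, 0.3, -2.8]
grip_width: 0.149
[ 0.10650258  0.3368618  -2.77012255] [-0.091998    0.12652991  0.02704262]
pos [0.513  0.2253 0.0379] j7 -0.619 shift mm [ 2.000e-01 -1.000e-01 -1.291e+02] turn [-0.0004  0.0003 -0.0022]
```

```bash

python3 -m creep '[[[0,0,0,-15,0,0,0],[0,0,0,-35,0,0,0],[0,0,0,-60,0,0,0],[0,0,0,-85,0,0,0],[0,0,0,-105,0,0,0]]]' 55
python3 -m creep '[[[0,0,0,-15,0,0,0],[0,0,0,-25,0,0,0],[0,0,0,-31,0,0,0],[0,0,0,-31,0,0,0],[0,0,0,-31,0,0,0]]]' 55
python3 - <<'E'
from h import *
s=ctrl.get_state();print(s["ft_force"],s["torque"])
goal([.6073,-.1435,.168],np.radians(1.2))
for n in("scene","top"):cv2.imwrite(f"pics/{n}5.png",ctrl.get_image(n)[:,:,::-1])
S=cv2.imread("pics/scene5.png")[:,:,::-1]
print("ring",blobs(S,(3,120,60),(20,255,255),(300,80,400,180)))
E
```

```text
time: 16.9
position: [0.5138, 0.2254, 0.1456]
tool_rot: [2.531, 1.861, 0.003]
ft_force: [0.5, -0.0, -2.9]
grip_width: 0.156
time: 17.4
position: [0.5128, 0.2252, 0.1733]
tool_rot: [-2.531, -1.861, 0.002]
ft_force: [0.3, -0.3, -4.2]
grip_width: 0.15
[ 0.30522656 -0.3085117  -4.17171348] [-0.06586978  0.06808602  0.03404064]
pos [0.5128 0.2252 0.1733] j7 -0.689 shift mm [-323.8  200.1    5.4] turn [-0.0011  0.001  -0.3234]
ring [([346, 101, 20, 15, 172], [356.5, 106.68])]
```

```bash

python3 -m creep '[[[0,-15,10,0,0,0,0],[0,-40,25,0,0,0,0],[0,-72,44,0,0,0,0],[0,-106,65,0,0,0,0],[0,-140,86,0,0,0,0]]]' 55
python3 -m creep '[[[0,-34,21,0,0,0,0],[0,-68,42,0,0,0,0],[0,-102,64,0,0,0,0],[0,-132,83,0,0,0,0],[0,-152,95,0,0,0,0]]]' 55
python3 -m creep '[[[0,-15,9,0,0,0,-0.04],[0,-25,15,0,0,0,-0.11],[0,-32,19,0,0,0,-0.19],[0,-32,19,0,0,0,-0.27],[0,-32,19,0,0,0,-0.3234]]]' 55
python3 -m creep '[[[0,0,0,0,0,0,0],[0,0,0,0,0,0,0],[0,0,0,0,0,0,0],[0,0,0,0,0,0,0],[0,0,0,0,0,0,0]]]' 55
python3 - <<'E'
from h import *
s=ctrl.get_state();print(s["ft_force"],s["torque"])
goal([.6073,-.1435,.168],np.radians(1.2))
for n in("scene","top"):cv2.imwrite(f"pics/{n}6.png",ctrl.get_image(n)[:,:,::-1])
a=cv2.resize(cv2.imread("pics/scene6.png")[190:290,240:340],None,fx=4,fy=4,interpolation=cv2.INTER_CUBIC);b=cv2.resize(cv2.imread("pics/top6.png")[100:200,225:325],(400,400),interpolation=cv2.INTER_CUBIC)
cv2.imwrite("pics/c6.png",np.hstack([a,b]))
E
```

```text
time: 18.0
position: [0.5534, 0.0648, 0.1734]
tool_rot: [-2.53, -1.862, 0.001]
ft_force: [0.4, -0.1, -3.7]
grip_width: 0.151
time: 18.5
position: [0.5988, -0.111, 0.1735]
tool_rot: [2.533, 1.857, -0.003]
ft_force: [-0.7, 0.1, -3.6]
grip_width: 0.157
time: 19.0
position: [0.6072, -0.1439, 0.173]
tool_rot: [-2.195, -2.246, 0.002]
ft_force: [1.1, 0.2, -3.9]
grip_width: 0.157
time: 19.5
position: [0.6077, -0.1433, 0.1741]
tool_rot: [-2.198, -2.244, -0.0]
ft_force: [0.0, -0.6, -3.8]
grip_width: 0.147
[ 0.0184537  -0.56210757 -3.7942915 ] [-0.11583367  0.09046364  0.08257433]
pos [ 0.6077 -0.1433  0.1741] j7 0.379 shift mm [-0.1 -0.4  6.1] turn [ 0.     -0.     -0.0002]
```

View pics/c6.png

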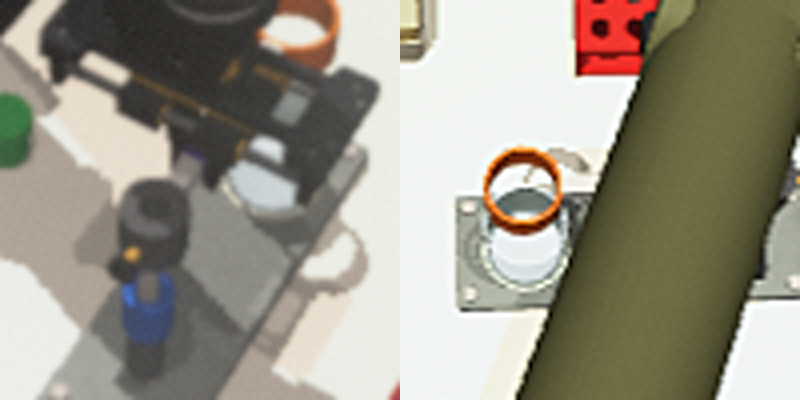

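The left half shows the hub top centred near (154,204), above the stud tip at about (149,285), with the sleeve below at (147,305). The right half shows the orange ring at (523,190), above the beaker once parallax is allowed for. Now I'll measure hub, stud, ring and level.

```bash
python3 - <<'E'
from h import *
c=lambda x,y,u,v:np.array([(x+.5)/4-.5+u,(y+.5)/4-.5+v])
hub=c(154,204,240,190); st=c(149,285,240,190); rt=c(123,190,225,100)
print("hub S z.206",onz("scene",hub,.206).round(4),"stud S .13 (first pic .6101,-.2017)")
print("ring T z.2",onz("top",rt,.2).round(4))
print("exp ring",(np.array([.6077,-.1433])+.1225*np.array([-.021,.9998])).round(4),"beaker ~ .606,-.0237")
def rowsof(f,n,box):
    im=cv2.imread(f)[:,:,::-1];h=cv2.cvtColor(im,cv2.COLOR_RGB2HSV);m=cv2.inRange(h,(3,110,60),(20,255,255));x0,y0,x1,y1=box
    v,u=np.where(m[y0:y1,x0:x1]);e=cv2.minEnclosingCircle(np.stack([u+x0,v+y0],1).astype(np.float32));print(f,n,e,(u.min()+x0,u.max()+x0,v.min()+y0,v.max()+y0),len(u))
rowsof("pics/scene6.png","s",(295,170,335,215));rowsof("pics/top6.png","t",(240,130,275,165))
# expected images of ring top rim for level bracket
for dz in(0,.01):
  P=[np.array([.605,-.0208,.2+dz])+.03*np.array([np.cos(a),np.sin(a),0]) for a in np.linspace(0,6.28,40)]
  for n in("scene","top"):
    q=np.array([proj(n,p) for p in P]);print(dz,n,q.min(0).round(1),q.max(0).round(1))
# bar tilt: hub top ellipse expected
q=np.array([proj("scene",[.6085,-.2007,.206])]);print("hub top exp at stud",q.round(2),"seen",hub.round(2))
E
python3 - <<'E'
import cv2
cv2.imwrite("pics/c7.png",cv2.resize(cv2.imread("pics/scene6.png")[165:295,245:345],None,fx=4.6,fy=4.6,interpolation=cv2.INTER_CUBIC))
E
```

```text
hub S z.206 [ 0.6102 -0.1987  0.206 ] stud S .13 (first pic .6101,-.2017)
ring T z.2 [ 0.6    -0.0215  0.2   ]
exp ring [ 0.6051 -0.0208] beaker ~ .606,-.0237
pics/scene6.png s ((310.0, 199.0), 15.811488151550293) (np.int64(297), np.int64(324), np.int64(185), np.int64(208)) 185
pics/top6.png t ((255.4042510986328, 147.36170959472656), 10.90668773651123) (np.int64(246), np.int64(265), np.int64(137), np.int64(158)) 162
0 scene [300.7 184. ] [323.8 201.9]
0 top [244.9 135.7] [265.3 155.4]
0.01 scene [300.9 181.5] [324.2 199.4]
0.01 top [244.8 134.6] [265.4 154.5]
hub top exp at stud [[277.06 240.9 ]] seen [278.12 240.62]
```

View pics/c7.png

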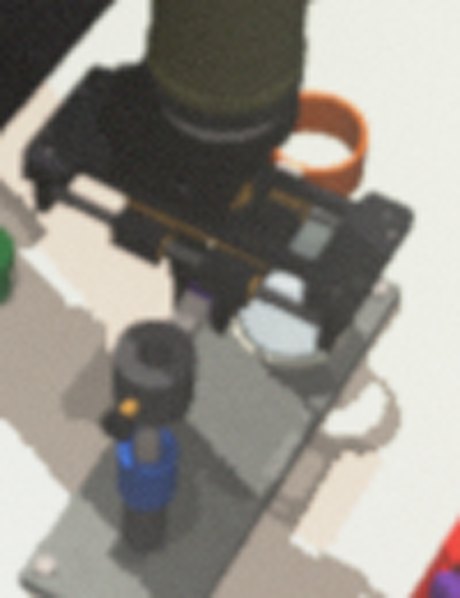

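The crop shows the hub at (153,365), the stud tip under it at (148,440) inside the blue sleeve, and the ring at (320,140). Hub and ring both sit about 2.5 mm too far along +y. I'll make a like-for-like level check against the start image, then correct.

```bash
python3 - <<'E'
from h import *
def rim(C,n):
  q=np.array([proj(n,np.array(C)+.03*np.array([np.cos(a),np.sin(a),0])) for a in np.linspace(0,6.28,60)]);return q.min(0).round(2),q.max(0).round(2)
def ext(f,box):
    h=cv2.cvtColor(cv2.imread(f),cv2.COLOR_BGR2HSV);m=cv2.inRange(h,(3,110,60),(20,255,255));x0,y0,x1,y1=box
    v,u=np.where(m[y0:y1,x0:x1]);return u.min()+x0-.5,v.min()+y0-.5,u.max()+x0+.5,v.max()+y0+.5
u=lambda d:np.array([np.cos(np.radians(d)),np.sin(np.radians(d))])
def chk(tag,C,fs,bs,ft,bt):
    print(tag,"S exp",*rim(C,"scene"),"obs",ext(fs,bs)," T exp",*rim(C,"top"),"obs",ext(ft,bt))
p0=np.array([.5131,.2250])-.0*u(72.8);r0=p0+.124*u(72.8)
chk("start",[*r0,.034],"pics/scene0.png",(330,135,365,165),"pics/top0.png",(135,165,165,195))
chk("lift",[*(r0+[-.0003,0]),.199],"pics/scene5.png",(320,80,400,150),"pics/top5.png",(60,120,200,220))
r6=np.array([.6077,-.1433])+.124*u(91.2)
chk("now",[*r6,.2],"pics/scene6.png",(297,170,335,215),"pics/top6.png",(240,130,275,165))
E
```

```text
start S exp [338.08 139.81] [356.31 152.7 ] obs (np.float64(339.5), np.float64(140.5), np.float64(356.5), np.float64(159.5))  T exp [138.   168.77] [155.88 186.29] obs (np.float64(138.5), np.float64(169.5), np.float64(158.5), np.float64(188.5))
lift S exp [344.45 101.28] [364.27 114.27] obs (np.float64(333.5), np.float64(100.5), np.float64(365.5), np.float64(120.5))  T exp [120.15 156.03] [140.74 176.09] obs (np.float64(169.5), np.float64(161.5), np.float64(199.5), np.float64(191.5))
now S exp [301.02 183.67] [324.14 201.5 ] obs (np.float64(296.5), np.float64(184.5), np.float64(324.5), np.float64(208.5))  T exp [244.4  135.64] [264.83 155.37] obs (np.float64(245.5), np.float64(136.5), np.float64(265.5), np.float64(158.5))
```

The ring's image offsets match those at the start to about 0.2 px in height, so the bracket is level. I'll make a small correction, settle and check once more.

```bash

python3 -m creep '[[[0,-0.5,-0.1,1,0,0,0],[0,-1,-0.2,3,0,0,0],[0,-1.5,-0.4,5,0,0,0],[0,-1.5,-0.4,6,0,0,0],[0,-1.5,-0.4,6,0,0,0]]]' 55
python3 -m creep '[[[0,0,0,0,0,0,0],[0,0,0,0,0,0,0],[0,0,0,0,0,0,0],[0,0,0,0,0,0,0],[0,0,0,0,0,0,0]]]' 55
python3 - <<'E'
from h import *
s=ctrl.get_state();print(s["ft_force"].round(2),np.abs(s["qd"]).max(),s["grip_width"])
goal([.6073,-.1448,.168],np.radians(1.2))
cv2.imwrite("pics/scene8.png",ctrl.get_image("scene")[:,:,::-1]);cv2.imwrite("pics/top8.png",ctrl.get_image("top")[:,:,::-1])
a=cv2.imread("pics/scene8.png")
cv2.imwrite("pics/c8.png",np.hstack([cv2.resize(a[130:330,150:370],(440,400)),cv2.resize(a[200:290,245:325],(356,400),interpolation=cv2.INTER_CUBIC)]))
E
```

```text
time: 20.1
position: [0.6071, -0.1449, 0.1678]
tool_rot: [-2.198, -2.244, 0.0]
ft_force: [-1.1, 0.6, -4.1]
grip_width: 0.153
time: 20.6
position: [0.6073, -0.1449, 0.1681]
tool_rot: [2.198, 2.245, 0.0]
ft_force: [0.5, 0.1, -5.0]
grip_width: 0.153
[ 0.47  0.11 -4.99] 0.0013711214089222178 0.1530031069304601
pos [ 0.6073 -0.1449  0.1681] j7 0.385 shift mm [ 0.1 -0.   0.1] turn [ 0.0001 -0.0001  0.0001]
```

View pics/c8.png

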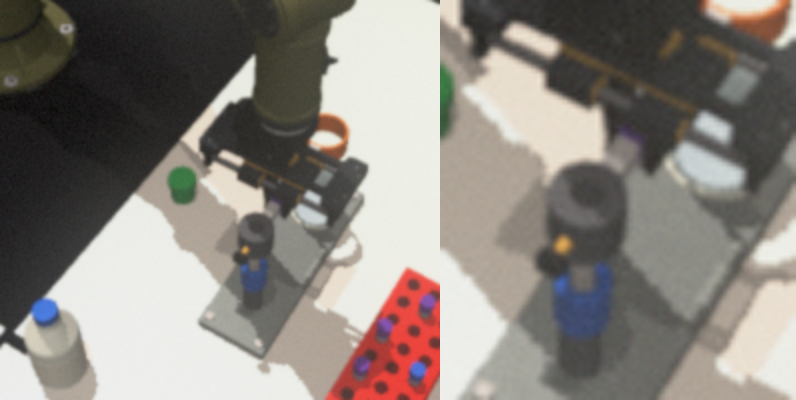

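The right half shows the hub at (587,196) in line with the stud and sleeve axis at (583,300). After allowing for lean that leaves about 0.3 px, under 1 mm. The arm is still and the bracket is clear of the stand, so I'm handing the job in.

```bash
python3 -c "
from bench import ctrl
print(ctrl.close_job())"
```

```text
the job is handed in; nothing more can be done
None
```

The job is handed in at about 20.7 s on the robot's clock, with the arm still holding the bracket over the stand.

- **Sleeve:** I lowered it over the stud until it touched the shoulder. The force was 5 N up at the expected height (TCP 0.0841 m). I then released it, and a picture taken afterwards showed it resting on the post with the stud tip standing out.
- **Bracket:** I gripped it by the purple band at 55 N and lifted it. It is held about 30 mm above the stud top, with the hub over the stud and the ring over the beaker.

**Last checks:**
- The arm was still, with the bracket's weight of about 4–5 N on the wrist.
- In the scene view the hub lines up with the stud to within about 1 mm sideways.
- The bracket was level just before a final 6 mm lowering: the ring's height in the images matched the start to about 0.2 px. I did not repeat this check afterwards.

**Disagreements:**
- The two cameras differed by about 3–8 mm on absolute positions, so I averaged them and checked against the robot's own readings.
- They also gave the bracket's position along the stand's y about 2–3 mm apart (hub in the scene view, ring in the top view), so I corrected by a compromise of 1.5 mm.
- The top camera's view of the hub was hidden by the arm, so the hub's place along the scene camera's line of sight is less certain, by about 2–3 mm.

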